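# Transfer a hanging calculator carrier to the locking hook

### The job

Take the hanging carrier, with the calculator body lying in it, off the plain forked hook and hang it on the other forked hook, the one with the sprung catch, keeping it level and never setting it down on the way. Lay its bar on the fork just behind the upturned tips, then push it gently along the fork over the spring leaf, by feel, until the leaf has snapped up in front of the bar and holds it against the sprung stop, and let go. Leave the calculator in the tray and the small parts on the bench alone.

Things in the scene. Friction and masses are not known exactly. Their poses are not given: they have to be found in the camera images.
- carrier_grip (a point): middle of the carrier's upright black handle plate (14 mm along x, 30 mm along y, 54 mm tall), 36 mm straight above the bar's centre; the handle's top is 58 mm above the bar's centre. Axes: x along the fork it hangs on, y along the bar, z up
- carrier_bar (a point): centre of the carrier's round steel bar, 10 mm thick and 144 mm long along y, 36 mm straight below carrier_grip; same axes
- carrier: the carrier, a loose hanger of 0.24 to 0.39 kg: handle on a round bar; from the bar's ends two flat straps (y = +-68.5 mm) go down to a shallow aluminium tray 84 x 134 x 14 mm whose underside is 124 mm below the bar's centre. Origin and axes: those of carrier_bar
- calculator_mid (a point): centre of the white calculator body lying loose in the tray, 70 x 122 x 22 mm (x, y, z), 0.11 to 0.18 kg
- calculator: the calculator body; its origin is the centre of its underside
- plain_hook: fixed stand, on which the carrier hangs at first. Origin: bench level. A post at x = +92 to +108 mm carries two level fork arms running to -x at y = +-28 mm, each 10 mm wide, tops at 215 mm (a bar on them has its centre at 220 mm). The arms end in upturned tips at x = -70 to -62 mm, tops at 227 mm. The fork passes between the carrier's straps, above its tray
- plain_tips (a point): middle between the tops of the plain hook's two upturned tips, x = -66 mm, 227 mm above the bench. To unhook: lift the bar clear above the tips, then carry it towards the stand's -x until it is past them
- clip_hook: second fixed stand, of the same shape, size and axes as plain_hook, but with a sprung catch between its fork arms. The bar goes in over the tips, towards +x. Lay the bar on the fork gently: dropped or pressed on it with more than 30 N counts as rough
- clip_mouth (a point): where a bar's centre lies when laid on the clip hook's fork just behind the tips: x = -45 mm, y = 0, 220 mm above the bench; here it is clear of the tips and of the catch. Axes: those of clip_hook
- catch: sprung catch between the arms of clip_hook, top no more than 6 mm above the bar's centre. Origin and axes as clip_hook (this is its fixed root block). Its working unit, a spring leaf and a sprung stop, can be set anywhere over 40 mm along x and this setting is not measured: it must be felt. Push gently: driven solid, the stop is harmed
- catch_home (a point): x = +11 mm, y = 0, 220 mm high on clip_hook: the bar's centre when home IF the setting were mid-way (true home is up to 20 mm either way). From true home, about 38 mm towards -x, a 14 mm wide spring leaf starts to slope up; it rises above the arms 15 to 20 mm before home, to 5 mm above them. Pushing the bar over it takes 1 to 4 N more than free sliding
- catch_stop (a point): x = +13.5 mm, y = 0, 220 mm high on clip_hook: face of the sprung stop, a 10 mm round pin facing -x, IF the setting were mid-way. The bar meets it 2.5 mm before true home; it yields 1.5 N per mm for 9 mm (13.5 N) and is then solid and harmed. The leaf snaps up behind the bar 1 to 2 mm past home; a push of 8 to 9 N more than free sliding is past that and safe
- display_module: blue display module 30 x 62 x 11 mm lying on the bench, a bystander
- spare_clip: chrome spring clip 40 x 12 x 18 mm lying on the bench, a bystander
- thumb_nut: brass thumb nut, 22 mm across, 9 mm thick, lying on the bench, a bystander
- leaf (a joint): spring leaf of the catch: about 0.15 rad when pressed flat by the bar passing over it, 0 when it stands fully up; 0 to 0.05 rad when it has snapped up behind the bar
- plunger (a joint): how far the sprung stop is pressed in: 0 when free, 0.0022 m when the bar is home behind the raised leaf, never more than 0.009 m

How it is judged:
By the outcome, as a careful person would: the job done as asked, in the order asked, and still so for the second after the job is handed in, with the robot touching nothing.
It also fails if it takes over 72 s, if anything falls off the work surface, if the arm or the gripper's body presses on something with over 40 N, if the wrist force passes 120 N, or if a joint passes its speed limit or range.

### The arm

A 6-joint arm with a two-finger parallel gripper is mounted at the origin on the work surface. World frame = base frame: x ahead of the robot, y to its left, z up, the work surface at z = 0. Lengths are in mm, angles in rad, forces in N, time in s.
With the tool pointing down it reaches from about 300 to 775 mm from the base axis. Payload 14.6 kg.
Tool frame: the origin (TCP) lies at the very end of the fingers, on their centre line; the grasp point (between the pads) lies 19 mm behind it (grip_point_offset is the distance from the TCP to the grasp point, in mm); z points along the fingers, y is the line along which they close (so a half turn about z gives the same grasp; the last joint's range is limited). The gripper opens to 94 mm and grips with 3 to 60 N. Pads are 16 mm wide; open, the fingers measure 119 mm over their backs; the gripper's body (75 mm by 177 mm) begins 78 mm behind the grasp point.
Start: joints at [-1.316, 0.3, 1.521, -0, 1.321, -0.067], TCP at [173.944, -521.759, 205.446] pointing down, gripper open.
Joint ranges: [-3.03, 3.03], [-0.79, 2.21], [0.23, 2.52], [-1.04, 4.18], [0, 3.07], [-2.55, 2.55]. Speed limits (rad/s): [2.22, 2.22, 2.57, 3.14, 3.14, 3.14].

### API

Orientations are given as [roll, pitch, yaw] about the fixed x, y, z axes, in that order (R = Rz(yaw) Ry(pitch) Rx(roll)).
In Python, from cell import read_state, camera, camera_info, sign_off, grip_point_offset gives the robot as it stands.
- The arm moves only by the shell command python3 -m handwheel 'ROWS' [FORCE]. ROWS is text: rows parted by semicolons, each of 5 numbers parted by spaces: the shift along the world's x, y, z in units of 40 mm (1.0 is 40 mm), then the turn about the world's z in units of 5 degrees (1.0 is 5 degrees), then the closure, from 0 (fully open) to 1 (shut). In form: dx dy dz yaw gripper; .... A call has 1 to 12 rows; each row shifts and turns the commanded pose from where the row before left it; what a row does not reach is not made up. A row lasts 1/12 s, in which the tool goes at most 41.7 mm and 7.16 degrees, less where a joint would pass 70% of its speed; a pose out of reach is approached as far as the arm can. A call is refused whole if a number of a shift passes 1 or a number of a turn 1, either way. A call with a gripper value outside its range is refused whole. The fingers move at their own pace and stop on an object; FORCE is the grip in N (left out, the last holds). Time passes only in rows, so rows that do not move let the fingers close. It gives the time, the measured TCP pose, the force, the opening and the grip force at its end, in the units of the state.
- read_state(): the state, without advancing time (a new reading comes with each control period).
- camera(name): name is "side" or "top"; returns (picture, depth): 384x512x3 uint8, red, green, blue; 384x512 float32, mm along the optical axis (not along the pixel's ray), 0 where there is no reading.
- camera_info(name): a dict with "intrinsics" (3x3 intrinsics, pixels), "world_from_camera" (4x4, takes a point from camera to world coordinates). Camera axes: x right, y down, z forward; pixel columns grow to the right and rows downward; lengths in mm; the calibration is good to about 2 mm. A picture is of the moment at which its call begins. camera_info takes no time and is no camera call.
- sign_off(): hands the job in; it is judged then, once.
The state is a dict: "clock": time; "joints": joint angles; "qd": joint speeds; "effort": joint torques, N m; "eef_pos": TCP position; "eef_rot": TCP orientation; "wrist_force": force on the tool from outside, world axes, zero at the start; "moment": the same for the moment, N m; "finger_gap": finger opening in mm; "finger_force": force on a finger pad.
Only numpy, scipy, OpenCV 4.12 (cv2) and the standard library are available. Lean on these libraries where they do the work, as an engineer would, in place of code of your own. Each camera call takes 0.05 s, during which the arm holds its last target. There are 200 camera calls.

## Working session

There is one attempt and no reset: what is moved stays moved. The work goes in short steps, Python scripts to look and compute and a shell command to move; the robot and the scene stay as the last step left them, time stands still between calls to the robot, and variables do not carry over. Pictures are saved under pics/ and viewed, at most 10 in all, crops included, and the job is handed in when it is done.

```bash
mkdir -p pics
python3 - <<'E'
from cell import *
import cv2,numpy as np
np.set_printoptions(precision=3,suppress=True)
print(read_state(),grip_point_offset)
for n in("side","top"):
    p,d=camera(n); cv2.imwrite(f"pics/{n}0.png",p[:,:,::-1]); np.savez(f"{n}0.npz",p=p,d=d)
    c=camera_info(n); print(n,c["intrinsics"],c["world_from_camera"])
E
```

```text
{'clock': 0.0, 'joints': array([-1.316,  0.3  ,  1.522,  0.   ,  1.321, -0.067]), 'qd': array([ 0.   , -0.   , -0.   , -0.003, -0.   , -0.001]), 'effort': array([ -0.001, -53.181, -35.273,   0.071,   0.024,  -0.   ]), 'eef_pos': array([ 173.882, -521.518,  204.899]), 'eef_rot': array([-3.14 , -0.   ,  0.322]), 'wrist_force': array([-0.271, -0.114,  0.14 ]), 'moment': array([0.032, 0.056, 0.001]), 'finger_force': 0.0, 'finger_gap': 94.14888918555577} 18.8
side [[455.191   0.    249.361]
 [  0.    455.191 183.296]
 [  0.      0.      1.   ]] [[   0.968   -0.179    0.178  418.575]
 [  -0.252   -0.717    0.65  -589.032]
 [   0.012   -0.673   -0.739  836.308]
 [   0.       0.       0.       1.   ]]
top [[470.905   0.    251.779]
 [  0.    470.905 193.904]
 [  0.      0.      1.   ]] [[   0.015   -0.997    0.076  490.288]
 [  -1.      -0.016   -0.014    4.138]
 [   0.015   -0.076   -0.997 1122.334]
 [   0.       0.       0.       1.   ]]
```

View pics/top0.png

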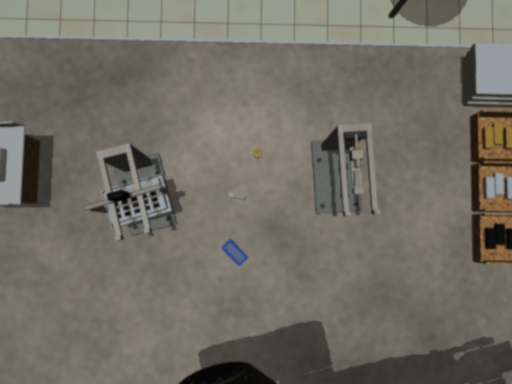

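View pics/side0.png

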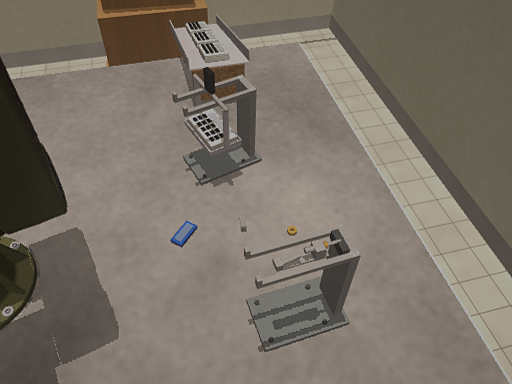

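Top view: carrier on plain hook around (130,195), with the tips near (118,238) and (150,233). Clip hook around (355,170), with the tips near (345,213) and (376,212). The side view agrees. Next I measure heights from the depth images.

```bash
cat > h.py <<'E'
import numpy as np,cv2
from cell import *
np.set_printoptions(precision=1,suppress=True,linewidth=150)
def cloud(n,d):
    c=camera_info(n);K=c["intrinsics"];T=c["world_from_camera"]
    v,u=np.indices(d.shape); r=np.stack([(u-K[0,2])/K[0,0]*d,(v-K[1,2])/K[1,1]*d,d],-1)
    P=r@T[:3,:3].T+T[:3,3]; P[d==0]=np.nan; return P
E
python3 - <<'E'
from h import *
C={}
for n in("side","top"):
    z=np.load(n+"0.npz");C[n]=(z["p"],cloud(n,z["d"]))
    p,P=C[n]
    for name,xr,yr in(("plain",(330,640),(180,420)),("clip",(330,640),(-320,-120))):
        m=(P[...,0]>xr[0])&(P[...,0]<xr[1])&(P[...,1]>yr[0])&(P[...,1]<yr[1])
        h,e=np.histogram(P[m][:,2],np.arange(0,330,10));print(n,name,[(int(a),int(b)) for a,b in zip(e,h) if b>3])
    f=(P[...,2]>208)&(P[...,2]<223)
    for name,yr in(("plain",(180,420)),("clip",(-320,-120))):
        m=f&(P[...,1]>yr[0])&(P[...,1]<yr[1])&(P[...,0]>330)&(P[...,0]<650)
        k,l,s,c=cv2.connectedComponentsWithStats(m.astype(np.uint8))
        for i in range(1,k):
            if s[i,4]>12:
                Q=P[l==i];v=cv2.fitLine(Q[:,:2].astype(np.float32),cv2.DIST_HUBER,0,.01,.01).ravel()
                print(n,name,s[i],Q.mean(0),'min',Q.min(0),'max',Q.max(0),'dir',np.degrees(np.arctan(v[1]/v[0])))
E
python3 - <<'E'
import cv2
a=cv2.imread('pics/top0.png')
b=cv2.hconcat([cv2.resize(a[115:255,80:205],None,fx=3.2,fy=3.2,interpolation=2),cv2.resize(a[115:255,290:415],None,fx=3.2,fy=3.2,interpolation=2)])
cv2.imwrite('pics/crop0.png',b);print(b.shape)
E
```

```text
side plain [(0, 3529), (10, 902), (20, 21), (30, 29), (40, 32), (50, 33), (60, 43), (70, 35), (80, 38), (90, 87), (100, 235), (110, 399), (120, 663), (130, 42), (140, 64), (150, 57), (160, 48), (170, 28), (180, 35), (190, 46), (200, 239), (210, 675), (220, 202), (230, 38), (240, 44), (250, 43), (260, 39), (270, 79)]
side clip [(0, 8447), (10, 1699), (190, 111), (200, 428), (210, 1222), (220, 233)]
side plain [193  75   9  10  25] [527.1 298.4 217.3] min [522.8 272.2 208.2] max [536.5 311.1 222.8] dir -74.31386
side plain [215  75  39  29 438] [612.4 251.2 214.2] min [566.6 200.2 208. ] max [649.9 295.6 222.5] dir 57.39412
side plain [172  86  42  17 201] [506.8 250.8 214.7] min [467.1 219.1 208. ] max [553.4 266.1 223. ] dir 15.166374
side plain [183  99  39  18 215] [521.9 198.  214.4] min [481.9 182.7 208.2] max [563.6 217.2 223. ] dir 15.107943
side clip [244 232  76  27 566] [ 585.5 -187.7  214.2] min [ 521.4 -197.5  208.1] max [ 649.8 -176.9  222.8] dir 5.049625
side clip [309 249  17   9  71] [ 636.6 -219.4  216.2] min [ 622.  -222.9  208.2] max [ 649.4 -212.6  222.9] dir -11.6
[... 911 characters left out ...]
5] [508.2 253.9 213.9] min [469.  239.1 208.1] max [544.7 269.4 222.9] dir 18.438072
top plain [ 84 203   8   8  34] [529.3 303.8 219.8] min [523.3 297.6 209.2] max [537.2 310.3 222.8] dir 14.678412
top clip [339 150  10  66 362] [ 587.7 -186.2  213.7] min [ 521.7 -195.7  208.1] max [ 648.9 -176.8  221. ] dir 3.8907607
top clip [350 150  13  17  56] [ 632.  -206.8  219. ] min [ 616.6 -220.9  209.5] max [ 647.4 -199.4  222.9] dir 34.682827
top clip [367 150  11  64 362] [ 590.4 -241.9  213.7] min [ 526.2 -252.4  208.1] max [ 649.9 -233.6  221.5] dir 3.6779132
top clip [353 170  10  24 184] [ 586.9 -214.5  213.2] min [ 564.8 -224.2  208.1] max [ 609.8 -205.9  221.8] dir 3.4843085
(448, 800, 3)
```

View pics/crop0.png

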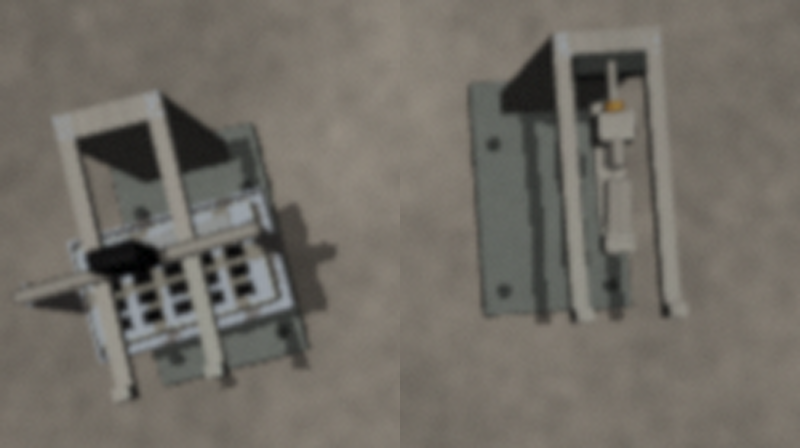

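Run:
```python
from h import *
for n in("side","top"):
    z=np.load(n+"0.npz");P=cloud(n,z["d"]);X,Y,Z=P[...,0],P[...,1],P[...,2]
    er=lambda m:m
    for name,yaw,y0 in(("plain",15.,None),("clip",4.3,None)):
        yr=(180,420) if name=="plain" else (-320,-120)
        b=(Y>yr[0])&(Y<yr[1])&(X>330)&(X<720)
        top=b&(Z>211)&(Z<219)
        for it in range(4):
            a=np.radians(yaw);x=X*np.cos(a)+Y*np.sin(a);y=-X*np.sin(a)+Y*np.cos(a)
            # post/crossbar: find arms by histogram of y excluding rear
            if it==0:
                t=b&(Z>222.5)&(Z<232)&(x<np.nanmin(x[top])+25) if 0 else None
            xm=np.percentile(x[top],1); 
            m=top&(x>xm+12)&(x<xm+120)
            ys=y[m];h,e=np.histogram(ys,np.arange(ys.min(),ys.max()+3,3.))
            # two arms: outer peaks 56 apart
            cs=e[:-1]+1.5; sc=[(np.sum(np.abs(ys-(c-28))<5)+np.sum(np.abs(ys-(c+28))<5),c) for c in np.arange(ys.min()+20,ys.max()-20,.5)]
            c=max(sc)[1]; sl=[];mid=[]
            for s in(-28,28):
                k=m&(np.abs(y-c-s)<8)
                xb=x[k];yb=y[k];bins=np.arange(xb.min(),xb.max(),6.)
                q=[(xb[(xb>=i)&(xb<i+6)].mean(),(yb[(xb>=i)&(xb<i+6)].min()+yb[(xb>=i)&(xb<i+6)].max())/2) for i in bins if ((xb>=i)&(xb<i+6)).sum()>4]
                q=np.array(q);pf=np.polyfit(q[:,0],q[:,1],1);sl.append(pf[0]);mid.append(np.median(q[:,1]))
            yaw+=np.degrees(np.mean(sl))
        tip=[]
        for mm in mid:
            k=b&(np.abs(y-mm)<7)&(Z>222.5)&(Z<230)&(x<xm+20)
            tip.append(( k.sum(),x[k].min(),x[k].max(),x[k].mean()))
        kk=b&(Z>209)&(Z<219)&(x>xm+130); 
        print(n,name,'yaw',yaw,'slopes',np.degrees(sl),'mid',np.array(mid),'sep',np.diff(mid),'tips',np.array(tip),'xtop range',xm,x[kk].min(),x[kk].max())
        tx=np.mean([t[3] for t in tip]);ty=np.mean(mid)
        R=np.array([[np.cos(a),-np.sin(a)],[np.sin(a),np.cos(a)]])
        print('  tips world',R@[tx,ty],' origin',R@[tx+66,ty])
        if name=="plain":
            k=b&(Z>272)&(Z<284);Q=P[k];r=cv2.minAreaRect(Q[:,:2].astype(np.float32));print('  handle top',k.sum(),Q.mean(0),r)
            k=b&(Z>217)&(Z<228)&(x>tx+12)&(x<tx+110)&(np.abs(y-ty)<80);print('  bar pts',k.sum(),P[k].mean(0),'local',x[k].mean()-tx-66,np.percentile(y[k]-ty,[1,99]))
            v=cv2.fitLine(P[k][:,:2].astype(np.float32),cv2.DIST_HUBER,0,.01,.01).ravel();print('  bar dir',np.degrees(np.arctan(v[1]/v[0])))
```

```text
side plain yaw 14.917420308206784 slopes [-0.1  0.1] mid [ 59.1 114.9] sep [55.8] tips [[ 19.  515.1 523.4 519.2]
 [ 19.  514.7 522.  518.7]] xtop range 516.5369649349514 646.651046799831 693.8680816636374
  tips world [479.  217.7]  origin [542.8 234.7]
  handle top 70 [549.  236.6 277.2] ((549.8053588867188, 237.8856201171875), (14.39370059967041, 32.674530029296875), 19.248310089111328)
  bar pts 185 [544.4 241.3 222.9] local 3.2296091358256263 [-57.7  76.6]
  bar dir -72.474236
side clip yaw 4.288622283217974 slopes [ 0. -0.] mid [-285.6 -229.6] sep [56.1] tips [[ 44.  505.3 513.7 509.5]
 [ 37.  505.8 513.7 509.4]] xtop range 507.4055507962297 637.5979491130055 684.5737543146273
  tips world [ 527.3 -218.8]  origin [ 593.1 -213.8]
top plain yaw 15.319482147279112 slopes [-0.  0.] mid [ 55. 111.] sep [56.] tips [[ 23.  516.4 524.1 520.2]
 [ 25.  516.2 524.1 520.1]] xtop range 525.1185743123636 655.1848569654263 694.9039288313883
  tips world [479.7 217.5]  origin [543.4 234.9]
  handle top 129 [550.3 238.5 275.8] ((550.0975341796875, 239.12457275390625), (14.075103759765625, 29.705944061279297), 17.865724563598633)
  bar pts 286 [547.2 246.2 222.1] local 6.625392463947605 [-58.2  75.4]
  bar dir -72.548805
top clip yaw 4.15386991289537 slopes [-0.1  0.1] mid [-284.6 -228.6] sep [56.] tips [[ 25.  506.7 514.6 510.8]
 [ 21.  507.7 513.9 510.9]] xtop range 516.1696816301903 646.346656922543 685.1436921714363
  tips world [ 528.1 -218.9]  origin [ 593.9 -214.1]
```

```bash
python3 -m handwheel '0 0 0.2 0.5 0; 0 0 0.4 1 0; 0 0 0.5 1 0; 0 0 0.5 1 0; 0.1 0.2 0.5 1 0; 0.2 0.4 0.5 1 0; 0.3 0.6 0.4 1 0; 0.4 0.8 0.2 1 0; 0.4 0.8 0 1 0; 0.4 0.8 0 1 0; 0.4 0.8 0 1 0; 0.4 0.8 0 1 0'
python3 -m handwheel '0.4 0.8 0 1 0; 0.4 0.8 0 1 0; 0.4 0.8 0 1 0; 0.4 0.8 0 1 0; 0.4 0.8 0 1 0; 0.4 0.8 0 1 0; 0.4 0.8 0 0.3 0; 0.4 0.8 0 0 0; 0.4 0.8 0 0 0; 0.4 0.8 0 0 0; 0.4 0.8 0 0 0; 0.4 0.8 0 0 0'
python3 -m handwheel '0.4 0.8 0 0 0; 0.4 0.8 0 0 0; 0.3 0.6 0 0 0; 0.2 0.4 0 0 0; 0 0 0 0 0; 0 0 0 0 0'
```

```text
clock: 1.1
eef_pos: [278.2, -312.1, 333.3]
eef_rot: [-3.141, -0.0, 1.329]
wrist_force: [0.2, -0.7, -0.3]
finger_gap: 94.1
finger_force: 0.0
clock: 2.1
eef_pos: [470.3, 72.1, 333.3]
eef_rot: [-3.141, 0.0, 1.875]
wrist_force: [0.6, -0.1, 1.3]
finger_gap: 93.6
finger_force: 0.0
clock: 2.6
eef_pos: [521.8, 174.6, 332.7]
eef_rot: [-3.14, 0.0, 1.876]
wrist_force: [0.1, 0.1, -0.1]
finger_gap: 94.3
finger_force: 0.0
```

```bash
python3 -m handwheel '0.2 0.4 0 0 0; 0.2 0.5 0 0 0; 0.2 0.5 0 0 0; 0.1 0.2 0 0 0; 0 0 0 0 0; 0 0 -0.4 0 0; 0 0 -0.5 0 0; 0 0 -0.5 0 0; 0 0 -0.5 0 0; 0 0 -0.3 0 0; 0 0 -0.2 0 0; 0 0 0 0 0'
python3 - <<'E'
from h import *
import cv2
p,d=camera("side");cv2.imwrite("pics/s1.png",cv2.resize(p[40:190,120:320,::-1],None,fx=4,fy=4,interpolation=2))
p,d=camera("top");P=cloud("top",d)
E
```

```text
clock: 3.6
eef_pos: [549.4, 237.0, 236.3]
eef_rot: [-3.14, 0.0, 1.874]
wrist_force: [0.1, 1.0, -0.4]
finger_gap: 93.9
finger_force: 0.0
```

View pics/s1.png

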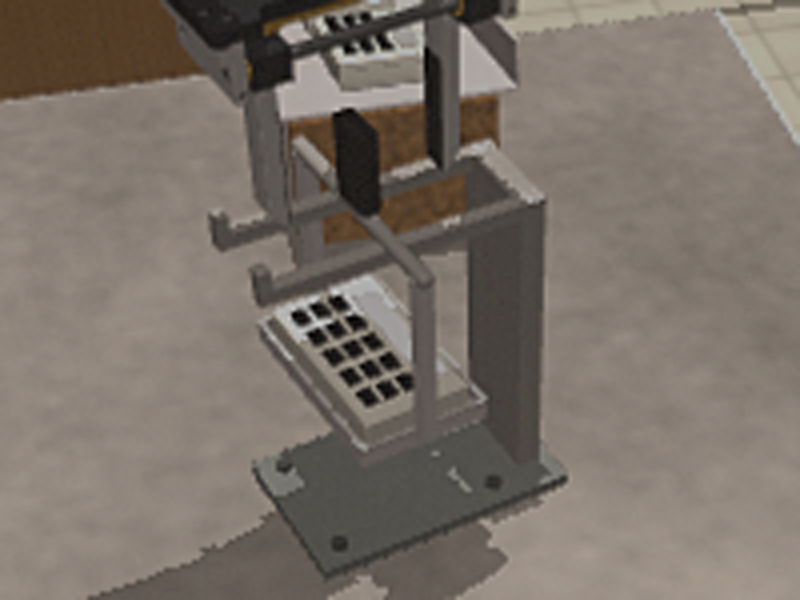

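The side view shows the handle plate at (358,160), with a finger on each side. The tray and the calculator are level. I close the gripper gradually.

```bash
python3 -m handwheel '0 0 0 0 0.3; 0 0 0 0 0.6; 0 0 0 0 0.7; 0 0 0 0 0.75; 0 0 0 0 0.78; 0 0 0 0 0.81; 0 0 0 0 0.83; 0 0 0 0 0.85; 0 0 0 0 0.87; 0 0 0 0 0.9; 0 0 0 0 1; 0 0 0 0 1' 15
python3 -m handwheel '0 0 0 0 1; 0 0 0 0 1; 0 0 0 0 1; 0 0 0 0 1' 38
```

```text
clock: 4.7
eef_pos: [549.9, 238.3, 237.4]
eef_rot: [-3.142, -0.0, 1.875]
wrist_force: [-0.2, -0.4, -0.3]
finger_gap: 17.4
finger_force: 0.0
clock: 5.03
eef_pos: [549.9, 238.2, 237.4]
eef_rot: [-3.141, 0.0, 1.875]
wrist_force: [-0.1, -0.5, 0.4]
finger_gap: 14.1
finger_force: 38.0
```

```bash
python3 -m handwheel '0 0 0.05 0 1; 0 0 0.1 0 1; 0 0 0.1 0 1; 0 0 0.1 0 1; 0 0 0.1 0 1; 0 0 0.1 0 1; 0 0 0.1 0 1; 0 0 0.05 0 1; 0 0 0 0 1; 0 0 0 0 1; 0 0 0 0 1; 0 0 0 0 1'
python3 -c "
from h import *
s=read_state();print(s['wrist_force'],s['moment'])
p,d=camera('side');cv2.imwrite('pics/s2.png',cv2.resize(p[40:190,120:320,::-1],None,fx=4,fy=4,interpolation=2))"
```

```text
clock: 6.03
eef_pos: [549.9, 238.2, 265.2]
eef_rot: [-3.141, 0.0, 1.875]
wrist_force: [-0.1, 0.3, -5.3]
finger_gap: 13.9
finger_force: 38.0
[-0.1  0.3 -5.3] [-0.1 -0.1 -0. ]
```

View pics/s2.png

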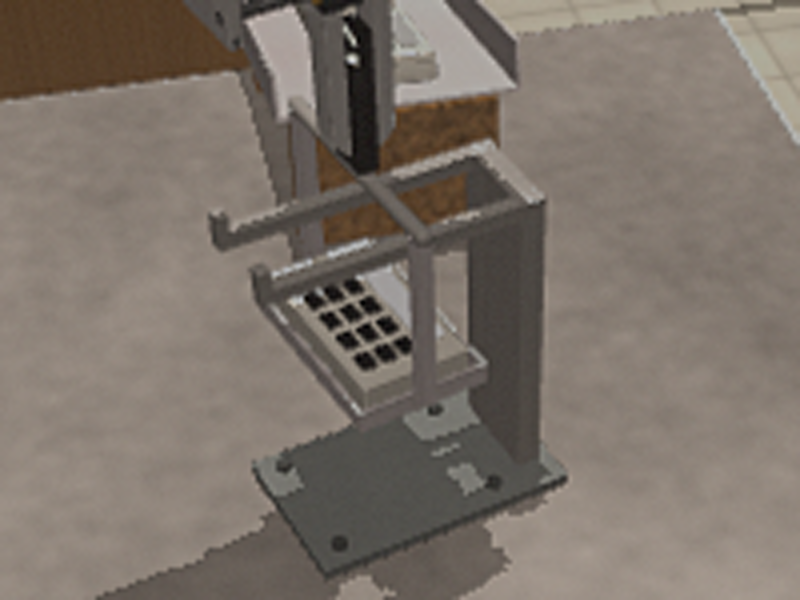

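The carrier is lifted and level, with its bar at (410,210) above the fork and the calculator still in the tray. Next I withdraw along the fork's -x.

```bash
python3 -m handwheel '-0.1 -0.03 0 0 1; -0.19 -0.05 0 0 1; -0.29 -0.08 0 0 1; -0.39 -0.1 0 0 1; -0.39 -0.1 0 0 1; -0.39 -0.1 0 0 1; -0.39 -0.1 0 0 1; -0.39 -0.1 0 0 1; -0.39 -0.1 0 0 1; -0.29 -0.08 0 0 1; -0.19 -0.05 0 0 1; -0.1 -0.03 0 0 1'
```

```text
clock: 7.08
eef_pos: [408.9, 201.2, 265.7]
eef_rot: [3.141, -0.0, 1.875]
wrist_force: [-1.0, 0.3, -3.9]
finger_gap: 14.0
finger_force: 38.0
```

```bash
python3 -m handwheel '0 -0.1 0 0 1; 0.05 -0.2 0 -0.12 1; 0.05 -0.3 0 -0.12 1; 0.05 -0.4 0 -0.12 1; 0.05 -0.54 0 -0.12 1; 0.05 -0.54 0 -0.12 1; 0.05 -0.54 0 -0.12 1; 0.05 -0.54 0 -0.12 1; 0.05 -0.54 0 -0.12 1; 0.05 -0.54 0 -0.12 1; 0.05 -0.54 0 -0.12 1; 0.05 -0.54 0 -0.12 1'
python3 -m handwheel '0.05 -0.54 0 -0.12 1; 0.05 -0.54 0 -0.12 1; 0.05 -0.54 0 -0.12 1; 0.05 -0.54 0 -0.12 1; 0.05 -0.54 0 -0.12 1; 0.05 -0.54 0 -0.12 1; 0.05 -0.54 0 -0.12 1; 0.05 -0.54 0 -0.12 1; 0.05 -0.4 0 -0.12 1; 0.05 -0.3 0 -0.12 1; 0.05 -0.2 0 -0.12 1; 0 -0.1 0 0 1'
python3 -m handwheel '0 0 0 0 1; 0 0 0 0 1; 0 0 0 0 1'
python3 - <<'E'
from h import *
a=np.radians(4.2);o=np.array([593.5,-214])
tcp=read_state()['eef_pos'];print(tcp,read_state()['eef_rot'],read_state()['wrist_force'])
for n in("side","top"):
    p,d=camera(n);P=cloud(n,d);cv2.imwrite(f"pics/{n}3.png",p[:,:,::-1])
    x=(P[...,0]-o[0])*np.cos(a)+(P[...,1]-o[1])*np.sin(a);y=-(P[...,0]-o[0])*np.sin(a)+(P[...,1]-o[1])*np.cos(a);Z=P[...,2]
    k=(abs(x+140)<30)&(abs(y)<72)&(abs(y)>12)&(Z>244)&(Z<258)
    print(n,k.sum(),'bar local',x[k].mean(),np.percentile(y[k],[1,99]),'z',np.percentile(Z[k],[5,50,95]),'slope deg',np.degrees(np.polyfit(y[k],x[k],1)[0]))
    for s in(-1,1):
        q=k&(s*y>35);print('   z at side',s,q.sum(),np.percentile(Z[q],[50,90]),x[q].mean())
    t=(np.abs(Z-135)<30)&(abs(y)<75)&(x<-60)&(x>-240);print('  tray/calc z fit',t.sum(),np.polyfit(y[t],Z[t],1),np.polyfit(x[t],Z[t],1))
E
```

```text
clock: 8.08
eef_pos: [432.2, -13.2, 265.3]
eef_rot: [-3.141, 0.0, 1.758]
wrist_force: [0.4, 0.1, -4.2]
finger_gap: 13.7
finger_force: 38.0
clock: 9.08
eef_pos: [454.1, -225.2, 265.1]
eef_rot: [-3.141, -0.0, 1.643]
wrist_force: [0.3, 0.2, -4.4]
finger_gap: 13.8
finger_force: 38.0
clock: 9.33
eef_pos: [454.0, -223.5, 265.5]
eef_rot: [3.141, -0.0, 1.646]
wrist_force: [-0.1, -0.3, -3.6]
finger_gap: 14.0
finger_force: 38.0
[ 454.  -223.5  265.5] [ 3.1 -0.   1.6] [-0.1 -0.3 -3.6]
side 280 bar local -139.8882966471798 [-71.6 -12.5] z [249.1 252.3 254.3] slope deg 0.3236370708176623
   z at side -1 182 [252.2 254. ] -139.9287718260916Traceback (most recent call last):
  File "<stdin>", line 10, in <module>
    return _quantile_unchecked(
        a, q, axis, out, overwrite_input, method, keepdims, weights)
    return _ureduce(a,
                    func=_quantile_ureduce_func,
    ...<5 lines>...
                    overwrite_input=overwrite_input,
                    method=method)
    r = func(a, **kwargs)
    result = _quantile(arr,
                       quantiles=q,
    ...<2 lines>...
                       out=out,
                       weights=wgt)
    slices_having_nans = np.isnan(arr[-1, ...])
                                  ~~~^^^^^^^^^
IndexError: index -1 is out of bounds for axis 0 with size 0
```

View pics/side3.png

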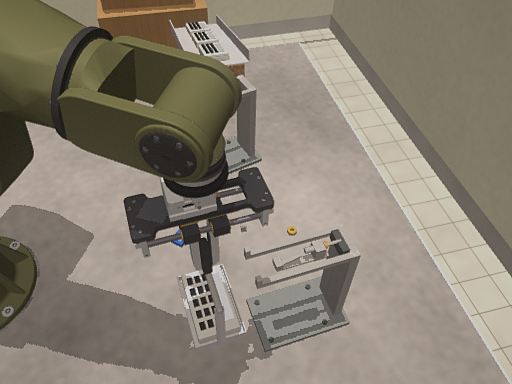

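The side view shows the carrier held level in front of the clip hook: tray at (210,305), calculator in place, fork tips at (248,252) and (260,282). I advance to just above the mouth.

```bash
python3 -m handwheel '0.1 0.01 0 0 1; 0.2 0.01 0 0 1; 0.3 0.02 0 0 1; 0.3 0.02 0 0 1; 0.3 0.02 0 0 1; 0.3 0.02 0 0 1; 0.3 0.02 0 0 1; 0.3 0.02 0 0 1; 0.2 0.02 0 0 1; 0.07 0.01 0 0 1; 0 0 0 0 1; 0 0 0 0 1'
python3 - <<'E'
from h import *
a=np.radians(4.2);o=np.array([593.5,-214])
s=read_state();t=s['eef_pos'][:2]-o
print(s['eef_pos'],s['wrist_force'],s['moment'],'tcp local',t@[np.cos(a),np.sin(a)],t@[-np.sin(a),np.cos(a)])
for n in("side","top"):
    p,d=camera(n);P=cloud(n,d)
    x=(P[...,0]-o[0])*np.cos(a)+(P[...,1]-o[1])*np.sin(a);y=-(P[...,0]-o[0])*np.sin(a)+(P[...,1]-o[1])*np.cos(a);Z=P[...,2]
    k=(abs(x+45)<25)&(abs(y)<76)&(abs(y)>12)&(Z>242)&(Z<258)
    if k.sum()>20: print(n,k.sum(),'bar local',x[k].mean(),y[k].min(),y[k].max(),'z',np.percentile(Z[k],[50,95]),'slope',np.degrees(np.polyfit(y[k],x[k],1)[0]),'zslope',np.degrees(np.polyfit(y[k],Z[k],1)[0]))
    if n=="side":cv2.imwrite("pics/s4.png",cv2.resize(p[180:360,160:380,::-1],None,fx=3.3,fy=3.3,interpolation=2))
E
```

```text
clock: 10.38
eef_pos: [548.6, -217.3, 265.3]
eef_rot: [-3.141, -0.0, 1.645]
wrist_force: [-0.4, 0.6, -4.2]
finger_gap: 13.8
finger_force: 38.0
[ 548.6 -217.3  265.3] [-0.4  0.6 -4.2] [-0.  -0.1  0. ] tcp local -45.014730644567344 0.03558264836982872
side 306 bar local -45.87939508458237 -74.85361588824829 75.79351344726487 z [252.1 254.3] slope -0.7849525144477809 zslope 0.3114785631917048
top 180 bar local -44.72884166942302 15.105474245495548 74.89256983656313 z [250.9 253.7] slope 0.2628086461559301 zslope -1.1582053618758088
```

View pics/s4.png

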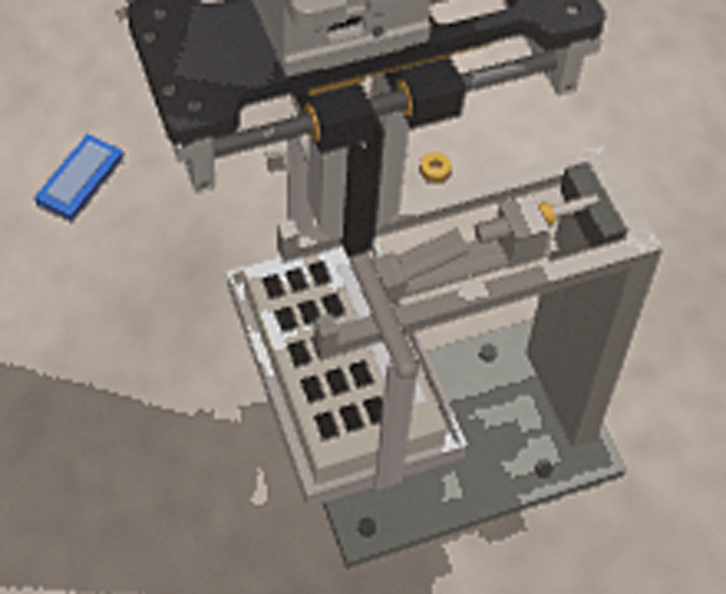

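The view shows the bar above the fork just behind the tip at (328,335), aligned, and the tray level. I lower it until I feel contact.

```bash
python3 -m handwheel '0 0 -0.05 0 1; 0 0 -0.1 0 1; 0 0 -0.1 0 1; 0 0 -0.1 0 1; 0 0 -0.1 0 1; 0 0 -0.1 0 1; 0 0 -0.05 0 1; 0 0 0 0 1; 0 0 0 0 1'
for i in 1; do python3 -m handwheel '0 0 -0.02 0 1; 0 0 -0.02 0 1; 0 0 0 0 1'; python3 -m handwheel '0 0 -0.02 0 1; 0 0 0 0 1; 0 0 0 0 1'; python3 -m handwheel '0 0 -0.02 0 1; 0 0 0 0 1; 0 0 0 0 1'; done
```

```text
clock: 11.23
eef_pos: [548.8, -217.4, 241.4]
eef_rot: [-3.142, -0.0, 1.645]
wrist_force: [0.3, 0.3, -3.6]
finger_gap: 13.9
finger_force: 38.0
clock: 11.48
eef_pos: [548.7, -217.4, 239.8]
eef_rot: [3.142, -0.0, 1.645]
wrist_force: [1.1, -0.4, -4.5]
finger_gap: 13.6
finger_force: 38.0
clock: 11.73
eef_pos: [548.8, -217.4, 239.0]
eef_rot: [-3.142, 0.0, 1.645]
wrist_force: [-0.1, 0.2, -4.5]
finger_gap: 13.7
finger_force: 38.0
clock: 11.98
eef_pos: [548.7, -217.4, 238.2]
eef_rot: [-3.142, -0.0, 1.645]
wrist_force: [0.8, 0.3, -3.9]
finger_gap: 13.8
finger_force: 38.0
```

```bash
python3 -m handwheel '0 0 -0.01 0 1; 0 0 0 0 1; 0 0 0 0 1'; python3 -m handwheel '0 0 -0.01 0 1; 0 0 0 0 1; 0 0 0 0 1';python3 -m handwheel '0 0 -0.01 0 1; 0 0 0 0 1; 0 0 0 0 1'
```

```text
clock: 12.23
eef_pos: [548.7, -217.4, 237.8]
eef_rot: [-3.141, -0.0, 1.645]
wrist_force: [0.7, 1.0, -3.9]
finger_gap: 13.7
finger_force: 38.0
clock: 12.48
eef_pos: [548.8, -217.4, 237.5]
eef_rot: [3.141, 0.0, 1.645]
wrist_force: [-0.6, 0.3, -3.7]
finger_gap: 13.9
finger_force: 38.0
clock: 12.73
eef_pos: [548.8, -217.4, 237.4]
eef_rot: [3.141, 0.0, 1.645]
wrist_force: [-0.8, -0.3, 0.5]
finger_gap: 13.8
finger_force: 38.0
```

Contact: the fork took the weight at TCP z ≈ 237.4. Next I slide towards +x with a light touch.

```bash
R='0.04 0.003 0 0 1'; 
python3 -m handwheel '0.02 0.002 0 0 1; 0.04 0.003 0 0 1; 0.04 0.003 0 0 1; 0.04 0.003 0 0 1' | egrep 'pos|wrist'
python3 -m handwheel '0.04 0.003 0 0 1; 0.04 0.003 0 0 1; 0.04 0.003 0 0 1' | egrep 'pos|wrist'
python3 -m handwheel '0.04 0.003 0 0 1; 0.04 0.003 0 0 1; 0.04 0.003 0 0 1' | egrep 'pos|wrist'
python3 -m handwheel '0.04 0.003 0 0 1; 0.04 0.003 0 0 1; 0.02 0.002 0 0 1; 0 0 0 0 1' | egrep 'pos|wrist'
```

```text
eef_pos: [554.4, -217.1, 237.4]
wrist_force: [-5.0, -0.1, 4.3]
eef_pos: [559.2, -216.7, 237.4]
wrist_force: [-5.9, -0.3, 4.7]
eef_pos: [564.0, -216.3, 237.4]
wrist_force: [-5.4, 0.4, 3.9]
eef_pos: [568.1, -216.0, 237.4]
wrist_force: [-3.8, -0.8, 4.6]
```

```bash
python3 -m handwheel '0 0 0.01 0 1; 0 0 0 0 1; 0 0 0 0 1' | egrep 'pos|wrist'
python3 -m handwheel '0.02 0.001 0 0 1; 0.02 0.001 0 0 1; 0.02 0.002 0 0 1' | egrep 'pos|wrist'
python3 -m handwheel '0.02 0.001 0 0 1; 0.02 0.001 0 0 1; 0.02 0.002 0 0 1' | egrep 'pos|wrist'
python3 -m handwheel '0.02 0.001 0 0 1; 0.02 0.001 0 0 1; 0.02 0.002 0 0 1' | egrep 'pos|wrist'
```

```text
eef_pos: [568.1, -216.0, 237.4]
wrist_force: [-0.4, -2.1, 1.5]
eef_pos: [570.3, -215.7, 237.4]
wrist_force: [-2.8, 0.1, 2.6]
eef_pos: [572.8, -215.5, 237.4]
wrist_force: [-4.7, -0.9, 2.3]
eef_pos: [575.2, -215.4, 237.4]
wrist_force: [-4.0, 0.2, 2.1]
```

```bash
for i in 1; do
python3 -m handwheel '0.02 0.001 0 0 1; 0.02 0.001 0 0 1; 0.02 0.002 0 0 1' | egrep 'pos|wrist'
python3 -m handwheel '0.02 0.001 0 0 1; 0.02 0.001 0 0 1; 0.02 0.002 0 0 1' | egrep 'pos|wrist'
python3 -m handwheel '0.02 0.001 0 0 1; 0.02 0.001 0 0 1; 0.02 0.002 0 0 1' | egrep 'pos|wrist'
python3 -m handwheel '0.02 0.001 0 0 1; 0.02 0.001 0 0 1; 0.02 0.002 0 0 1' | egrep 'pos|wrist'
done
```

```text
eef_pos: [577.6, -215.2, 237.4]
wrist_force: [-4.7, -0.2, 1.9]
eef_pos: [580.0, -215.1, 237.4]
wrist_force: [-3.8, 0.3, 2.2]
eef_pos: [582.4, -214.9, 237.4]
wrist_force: [-3.6, -0.2, 1.4]
eef_pos: [584.8, -214.8, 237.4]
wrist_force: [-3.0, 0.0, 0.8]
```

```bash
python3 -m handwheel '0.02 0.001 0 0 1; 0.02 0.001 0 0 1; 0.02 0.002 0 0 1' | egrep 'pos|wrist'
python3 -m handwheel '0.02 0.001 0 0 1; 0.02 0.001 0 0 1; 0.02 0.002 0 0 1' | egrep 'pos|wrist'
python3 -m handwheel '0.02 0.001 0 0 1; 0.02 0.001 0 0 1; 0.02 0.002 0 0 1' | egrep 'pos|wrist'
python3 -m handwheel '0.02 0.001 0 0 1; 0.02 0.001 0 0 1; 0.02 0.002 0 0 1' | egrep 'pos|wrist'
```

```text
eef_pos: [587.2, -214.6, 237.4]
wrist_force: [-4.2, -0.7, 1.7]
eef_pos: [589.6, -214.4, 237.4]
wrist_force: [-2.3, 0.3, 1.7]
eef_pos: [591.9, -214.3, 237.5]
wrist_force: [-4.4, 0.0, 1.6]
eef_pos: [594.4, -214.2, 237.5]
wrist_force: [-3.5, -0.1, 2.1]
```

```bash
python3 -m handwheel '0.02 0.001 0 0 1; 0.02 0.001 0 0 1; 0.02 0.002 0 0 1' | egrep 'pos|wrist'
python3 -m handwheel '0.02 0.001 0 0 1; 0.02 0.001 0 0 1; 0.02 0.002 0 0 1' | egrep 'pos|wrist'
python3 -m handwheel '0.02 0.001 0 0 1; 0.02 0.001 0 0 1; 0.02 0.002 0 0 1' | egrep 'pos|wrist'
```

```text
eef_pos: [596.8, -214.0, 237.5]
wrist_force: [-4.9, -0.1, 1.6]
eef_pos: [599.2, -213.8, 237.4]
wrist_force: [-4.1, -0.1, 1.9]
eef_pos: [601.6, -213.6, 237.5]
wrist_force: [-4.4, 0.1, 2.0]
```

```bash
python3 -m handwheel '0.02 0.001 0 0 1; 0.02 0.001 0 0 1; 0.02 0.002 0 0 1' | egrep 'pos|wrist'
python3 -m handwheel '0.02 0.001 0 0 1; 0.02 0.001 0 0 1; 0.02 0.002 0 0 1' | egrep 'pos|wrist'
python3 -m handwheel '0.02 0.001 0 0 1; 0.02 0.002 0 0 1' | egrep 'pos|wrist'
```

```text
eef_pos: [604.0, -213.5, 237.5]
wrist_force: [-4.2, 0.0, 2.2]
eef_pos: [606.4, -213.3, 237.4]
wrist_force: [-4.4, -1.2, 2.2]
eef_pos: [608.0, -213.2, 237.4]
wrist_force: [-4.4, 0.4, 2.2]
```

```bash
python3 -m handwheel '0.02 0.001 0 0 1; 0.02 0.002 0 0 1' | egrep 'pos|wrist'
python3 -m handwheel '0.02 0.001 0 0 1; 0.02 0.002 0 0 1' | egrep 'pos|wrist'
python3 -c "
from h import *
z=np.load('side0.npz')
a=np.radians(4.2);o=np.array([593.5,-214])
for n in('side','top'):
    P=cloud(n,np.load(n+'0.npz')['d'])
    x=(P[...,0]-o[0])*np.cos(a)+(P[...,1]-o[1])*np.sin(a);y=-(P[...,0]-o[0])*np.sin(a)+(P[...,1]-o[1])*np.cos(a);Z=P[...,2]
    print(n,[(int(i),*(np.round([np.max(Z[k]),np.ptp(y[k])],0) if (k:=(abs(y)<14)&(x>=i)&(x<i+3)&(Z>150)).sum() else (0,))) for i in range(-40,60,3)])
"
```

```text
eef_pos: [609.6, -213.1, 237.5]
wrist_force: [-5.5, -0.3, 4.0]
eef_pos: [611.0, -213.0, 237.4]
wrist_force: [-6.6, -0.8, 2.9]
side [(-40, 0), (-37, 0), (-34, 0), (-31, np.float64(213.0), np.float64(20.0)), (-28, np.float64(213.0), np.float64(17.0)), (-25, np.float64(213.0), np.float64(19.0)), (-22, np.float64(214.0), np.float64(17.0)), (-19, np.float64(214.0), np.float64(18.0)), (-16, np.float64(213.0), np.float64(16.0)), (-13, np.float64(214.0), np.float64(15.0)), (-10, np.float64(215.0), np.float64(17.0)), (-7, np.float64(215.0), np.float64(15.0)), (-4, np.float64(217.0), np.float64(14.0)), (-1, np.float64(218.0), np.float64(17.0)), (2, np.float64(219.0), np.float64(16.0)), (5, np.float64(219.0), np.float64(18.0)), (8, np.float64(221.0), np.float64(17.0)), (11, np.float64(222.0), np.float64(14.0)), (14, np.float64(220.0), np.float64(13.0)), (17, np.float64(202.0), np.float64(11.0)), (20, np.float64(226.0), np.float64(17.0)), (23, np.float64(227.0), np.float64(18.0)), (26, np.float64(227.0), np.float64(16.0)), (29, np.float64(226.0), np.float64(14.0)), (32, np.float64(227.0), np.flo
[... 1072 characters left out ...]
at64(15.0)), (14, np.float64(222.0), np.float64(14.0)), (17, np.float64(202.0), np.float64(16.0)), (20, np.float64(226.0), np.float64(15.0)), (23, np.float64(225.0), np.float64(16.0)), (26, np.float64(227.0), np.float64(11.0)), (29, np.float64(224.0), np.float64(12.0)), (32, np.float64(225.0), np.float64(12.0)), (35, np.float64(225.0), np.float64(11.0)), (38, np.float64(227.0), np.float64(22.0)), (41, np.float64(228.0), np.float64(21.0)), (44, np.float64(227.0), np.float64(20.0)), (47, np.float64(226.0), np.float64(21.0)), (50, np.float64(226.0), np.float64(22.0)), (53, np.float64(227.0), np.float64(21.0)), (56, np.float64(225.0), np.float64(14.0)), (59, np.float64(227.0), np.float64(14.0))]
```

The force is now climbing, and the images put the pin face near local x = 20. Both say the stop has been met. From here I take small steps.

```bash
python3 -m handwheel '0.02 0.002 0 0 1; 0 0 0 0 1' | egrep 'pos|wrist'
python3 -m handwheel '0.02 0.002 0 0 1; 0 0 0 0 1' | egrep 'pos|wrist'
python3 -m handwheel '0.02 0.001 0 0 1; 0 0 0 0 1' | egrep 'pos|wrist'
```

```text
eef_pos: [611.9, -212.9, 237.5]
wrist_force: [-6.3, -0.5, 1.7]
eef_pos: [612.5, -212.9, 237.4]
wrist_force: [-6.3, -0.3, 2.1]
eef_pos: [613.2, -212.8, 237.4]
wrist_force: [-7.8, -0.7, 3.3]
```

```bash
python3 -m handwheel '0.02 0.002 0 0 1; 0 0 0 0 1' | egrep 'pos|wrist'
python3 -m handwheel '0.02 0.001 0 0 1; 0 0 0 0 1' | egrep 'pos|wrist'
python3 -m handwheel '0.02 0.001 0 0 1; 0 0 0 0 1' | egrep 'pos|wrist'
```

```text
eef_pos: [613.8, -212.8, 237.4]
wrist_force: [-9.4, -0.3, 2.9]
eef_pos: [614.5, -212.8, 237.4]
wrist_force: [-10.2, -0.2, 4.4]
eef_pos: [615.2, -212.8, 237.4]
wrist_force: [-11.2, -0.7, 4.4]
```

```bash
python3 -m handwheel '0.02 0.001 0 0 1; 0 0 0 0 1; 0 0 0 0 1' | egrep 'pos|wrist'
python3 -m handwheel '0.01 0.001 0 0 1; 0 0 0 0 1; 0 0 0 0 1' | egrep 'pos|wrist'
```

```text
eef_pos: [615.8, -212.7, 237.4]
wrist_force: [-12.6, -0.6, 5.4]
eef_pos: [616.1, -212.7, 237.4]
wrist_force: [-13.1, 0.1, 3.9]
```

```bash
python3 -m handwheel '-0.03 -0.002 0 0 1; -0.03 -0.002 0 0 1; 0 0 0 0 1' | egrep 'pos|wrist'
python3 -m handwheel '-0.02 -0.002 0 0 1; -0.01 -0.001 0 0 1; 0 0 0 0 1' | egrep 'pos|wrist'
python3 -m handwheel '-0.02 -0.002 0 0 1; 0 0 0 0 1; 0 0 0 0 1' | egrep 'pos|wrist'
```

```text
eef_pos: [614.6, -212.8, 237.5]
wrist_force: [-5.0, -0.5, 2.4]
eef_pos: [613.6, -212.8, 237.7]
wrist_force: [-3.7, -1.1, 3.0]
eef_pos: [612.9, -212.9, 237.7]
wrist_force: [-1.0, -0.2, 3.0]
```

```bash
python3 -m handwheel '-0.02 -0.002 0 0 1; 0 0 0 0 1; 0 0 0 0 1' | egrep 'pos|wrist'
python3 -m handwheel '-0.02 -0.001 0 0 1; 0 0 0 0 1; 0 0 0 0 1' | egrep 'pos|wrist'
```

```text
eef_pos: [612.6, -212.9, 237.7]
wrist_force: [5.9, -1.4, 2.2]
eef_pos: [612.4, -212.8, 237.8]
wrist_force: [10.3, -1.3, 1.5]
```

The leaf holds: on pulling back, the bar stops hard at TCP x ≈ 612.5. I relax the pull and release.

```bash
python3 -m handwheel '0.02 0.002 0 0 1; 0.01 0 0 0 1; 0 0 0 0 1; 0 0 0 0 1' 10| egrep 'pos|wrist|fing'
python3 -m handwheel '0 0 0 0 0.83; 0 0 0 0 0.8; 0 0 0 0 0.75; 0 0 0 0 0.65; 0 0 0 0 0.5; 0 0 0 0 0.3; 0 0 0 0 0.2; 0 0 0 0 0.2; 0 0 0 0 0.2; 0 0 0 0 0.2' | egrep 'pos|wrist|fing'
python3 -m handwheel '0 0 0.1 0 0.2; 0 0 0.3 0 0.2; 0 0 0.5 0 0.2; 0 0 0.5 0 0.2; 0 0 0.5 0 0.2; 0 0 0.5 0 0.2; 0 0 0.5 0 0.2; -0.3 0 0.3 0 0.2; -0.5 0 0 0 0.2; -0.5 0 0 0 0.2; -0.5 0 0 0 0.2; -0.5 0 0 0 0.2' 
python3 -m handwheel '-0.5 0 0 0 0.2; -0.5 0 0 0 0.2; -0.5 0 0 0 0.2; -0.3 0 0 0 0.2; 0 0 0 0 0.2; 0 0 0 0 0.2' | egrep 'clock|pos'
python3 - <<'E'
from h import *
a=np.radians(4.2);o=np.array([593.5,-214])
pics=[]
for n in("side","top"):
    p,d=camera(n);P=cloud(n,d)
    x=(P[...,0]-o[0])*np.cos(a)+(P[...,1]-o[1])*np.sin(a);y=-(P[...,0]-o[0])*np.sin(a)+(P[...,1]-o[1])*np.cos(a);Z=P[...,2]
    k=(abs(x-18)<14)&(abs(y)<76)&(abs(y)>36)&(Z>215)&(Z<228)
    print(n,k.sum(),'bar x',x[k].mean(),'slope',np.degrees(np.polyfit(y[k],x[k],1)[0]),'z',np.percentile(Z[k],[50,95]))
    h=(Z>265)&(Z<285)&(abs(y)<30)&(abs(x-18)<25);print(' handle top',h.sum(),x[h].mean(),y[h].mean(),Z[h].mean())
    pics.append(cv2.resize(p[200:350,210:370,::-1] if n=="side" else p[100:250,290:450,::-1],(400,375),interpolation=2))
cv2.imwrite("pics/end.png",cv2.hconcat(pics))
E
```

```text
eef_pos: [612.7, -212.9, 237.7]
wrist_force: [5.0, -0.1, 4.8]
finger_gap: 14.2
finger_force: 10.0
eef_pos: [612.3, -212.9, 237.5]
wrist_force: [0.1, -0.6, 0.9]
finger_gap: 66.6
finger_force: 0.0
clock: 23.57
eef_pos: [519.3, -212.8, 366.6]
eef_rot: [3.141, 0.001, 1.645]
wrist_force: [0.0, -0.1, -0.3]
finger_gap: 75.0
finger_force: 0.0
clock: 24.07
eef_pos: [448.4, -213.0, 366.7]
side 293 bar x 18.369740900824368 slope 0.048758493070370654 z [224.4 226.8]
 handle top 209 16.453673845837663 -1.2010970176846913 275.7867833490705
top 211 bar x 19.434322817774284 slope 0.056610597989285645 z [223.1 226. ]
 handle top 141 17.880420283716614 2.7986827734537965 276.0110133975209
```

View pics/end.png

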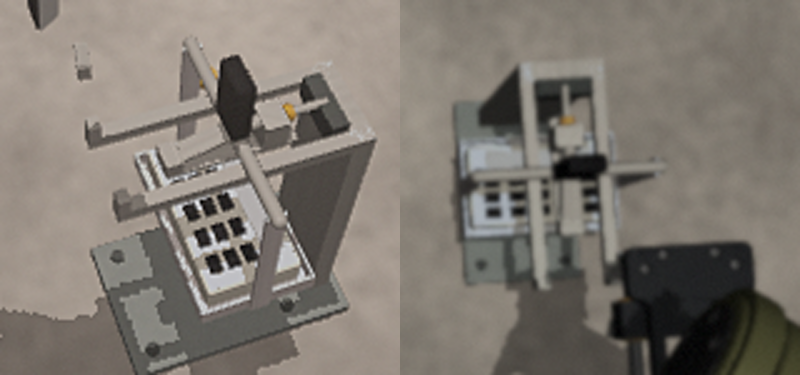

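The carrier hangs on the clip hook with its bar against the pin and the calculator in the tray. The side view shows the leaf sloping up to the bar near (235,130). Now I check the leaf's height in depth.

```bash
python3 -c "
from h import *
a=np.radians(4.2);o=np.array([593.5,-214])
for n in('side','top'):
  for P in(cloud(n,np.load(n+'0.npz')['d']),cloud(n,camera(n)[1])):
    x=(P[...,0]-o[0])*np.cos(a)+(P[...,1]-o[1])*np.sin(a);y=-(P[...,0]-o[0])*np.sin(a)+(P[...,1]-o[1])*np.cos(a);Z=P[...,2]
    print(n,[(i,k.sum(),np.round(np.median(Z[k]),1)) for i in range(-30,16,4) if (k:=(abs(y)<5)&(x>=i)&(x<i+4)&(Z>195)&(Z<230)).sum()])
"
```

```text
side [(-30, np.int64(20), np.float64(209.6)), (-26, np.int64(15), np.float64(211.4)), (-22, np.int64(13), np.float64(211.7)), (-18, np.int64(13), np.float64(211.4)), (-14, np.int64(16), np.float64(210.7)), (-10, np.int64(20), np.float64(212.2)), (-6, np.int64(22), np.float64(213.9)), (-2, np.int64(23), np.float64(215.3)), (2, np.int64(22), np.float64(216.0)), (6, np.int64(24), np.float64(217.1)), (10, np.int64(26), np.float64(217.8)), (14, np.int64(10), np.float64(200.8))]
side [(-30, np.int64(22), np.float64(210.4)), (-26, np.int64(11), np.float64(211.4)), (-22, np.int64(15), np.float64(211.6)), (-18, np.int64(11), np.float64(210.3)), (-14, np.int64(19), np.float64(211.7)), (-10, np.int64(15), np.float64(212.3)), (-6, np.int64(22), np.float64(213.3)), (-2, np.int64(18), np.float64(214.7)), (2, np.int64(22), np.float64(215.6)), (6, np.int64(19), np.float64(217.7)), (10, np.int64(26), np.float64(219.0)), (14, np.int64(14), np.float64(201.4))]
top [(-30, np.int64(10), np.float64(209.9)), (-26, np.int64(10), np.float64(209.2)), (-22, np.int64(10), np.float64(210.5)), (-18, np.int64(12), np.float64(209.6)), (-14, np.int64(12), np.float64(210.6)), (-10, np.int64(10), np.float64(210.9)), (-6, np.int64(11), np.float64(213.3)), (-2, np.int64(12), np.float64(214.4)), (2, np.int64(11), np.float64(215.6)), (6, np.int64(16), np.float64(216.8)), (10, np.int64(13), np.float64(218.4)), (14, np.int64(6), np.float64(207.8))]
top [(-30, np.int64(10), np.float64(210.5)), (-26, np.int64(10), np.float64(209.1)), (-22, np.int64(10), np.float64(210.7)), (-18, np.int64(11), np.float64(210.0)), (-14, np.int64(12), np.float64(210.3)), (-10, np.int64(11), np.float64(211.7)), (-6, np.int64(12), np.float64(212.3)), (-2, np.int64(10), np.float64(214.1)), (2, np.int64(13), np.float64(215.0)), (6, np.int64(13), np.float64(216.6)), (10, np.int64(11), np.float64(217.8)), (14, np.int64(1), np.float64(198.9))]
```

The leaf is fully up in front of the bar.

```bash
python3 -c "
from cell import *
print(sign_off())"
```

```text
the job is handed in; nothing more can be done
None
```

The carrier now hangs on the clip hook, held against the sprung stop with the leaf up in front of its bar; the calculator is still in the tray, the small parts were not touched, and the job was handed in at about 24 s.

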